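# Close the dust extractor's filter hatch and hold it on its seal

## Robot

A 6-joint arm with a two-finger parallel gripper is mounted at the origin on a cart in front of the work surface, level with it; the furniture and walls round the work are solid. World frame = base frame: x ahead of the robot, y to its left, z up, the work surface at z = 0. Lengths are in m, angles in rad, forces in N, time in s.
With the tool pointing down it reaches from about 0.3 to 0.775 m from the base axis. Payload 14.6 kg.
Tool frame: the origin (TCP) lies at the very end of the fingers, on their centre line; the grasp point (between the pads) lies 19 mm behind it; z points along the fingers, y is the line along which they close (so a half turn about z gives the same grasp; the last joint's range is limited). The gripper opens to 94 mm and grips with 3 to 60 N. Pads are 16 mm wide; open, the fingers measure 119 mm over their backs; the gripper's body (75 mm by 177 mm) begins 78 mm behind the grasp point.
Start: joints at [-1.272, 0.3, 1.521, -0, 1.321, -0.067], TCP at [0.197, -0.514, 0.205] pointing down, gripper open.
Joint ranges: [-3.03, 3.03], [-0.79, 2.21], [0.23, 2.52], [-1.04, 4.18], [0, 3.07], [-2.55, 2.55]. Speed limits (rad/s): [2.22, 2.22, 2.57, 3.14, 3.14, 3.14].

## Interface

Orientations are given as [roll, pitch, yaw] about the fixed x, y, z axes, in that order (R = Rz(yaw) Ry(pitch) Rx(roll)).
In Python, from station import ctrl gives the robot as it stands.
- The arm moves only by the tool move_arm, never from a script. Its argument "increments" is a list of rows, each a list of 7 numbers: the opening, from 0 (shut) to 1 (fully open), then the shift along the tool's x, y, z in units of 50 mm (1.0 is 50 mm), then the turn, a rotation vector about the tool's x, y, z in rad. In form: [[claw, tx, ty, tz, rx, ry, rz], ...]. A call has 1 to 20 rows; each row shifts and turns the commanded pose from where the row before left it, along the tool's axes as they then stand; what a row does not reach is not made up. A row lasts 1/10 s, in which the tool goes at most 50 mm and 8.59 degrees, less where a joint would pass 70% of its speed; a pose out of reach is approached as far as the arm can. A call is refused whole if a number of a shift passes 1 or a number of a turn 0.15, either way. A call with a gripper value outside its range is refused whole. The fingers move at their own pace and stop on an object; "force" is the grip in N (left out, the last holds). Time passes only in rows, so rows that do not move let the fingers close. It gives the time, the measured TCP pose, the force, the opening and the grip force at its end, in the units of the state.
- ctrl.get_obs(): the state, without advancing time (a new reading comes with each control period).
- ctrl.camera(name): name is "scene" or "top" or "wrist"; returns a dict with "color" (400x640x3 uint8, blue, green, red), "K" (3x3 intrinsics, pixels), "pose" (4x4, takes a point from camera to world coordinates); the wrist camera has in their place "tool_from_camera" (4x4, takes a point from camera to tool coordinates, whose origin is the TCP and whose axes are the flange's). Camera axes: x right, y down, z forward; pixel columns grow to the right and rows downward; lengths in m; the calibration is good to about 2 mm. The wrist camera is an equidistant fisheye: a pixel r from the principal point sees the ray r / f radians off the axis. A picture is of the moment at which its call begins: read the wrist's pose just before it. There is no depth.
- ctrl.hand_in(): hands the job in; it is judged then, once.
Trained networks look in a picture, given as the dict that the camera call returned (one of the last four; its "shot" number tells which), for a name from the list of things; names that differ only in an ending like _2 or _b are one class to them, and where a whole thing is asked for, a point or a joint stands for the part that bears it (a point fixed in the world has none). Each returns a list of dicts, best first, with "conf" (0 to 1); they miss things now and then, are a little off and sometimes report something else, mostly with a low value. They report only what shows in the picture. A call takes as long as a camera call.
- ctrl.cut_out(name, picture): "mask" (400x640 bool, what is visible of it) and "centre" ([row, column] in pixels, amid what is visible of it).
The state is a dict: "time_s": time; "qpos": joint angles; "joint_vel": joint speeds; "tau": joint torques, N m; "ee_pos": TCP position; "eef_rot": TCP orientation; "force": force on the tool from outside, world axes, zero at the start; "moment": the same for the moment, N m; "grip_width": finger opening in m; "grip_force": force on a finger pad.
Only numpy, scipy, OpenCV 4.12 (cv2) and the standard library are available. Lean on these libraries where they do the work, as an engineer would, in place of code of your own. Each camera call takes 0.05 s, during which the arm holds its last target. There are 200 camera calls.

## Task

The bench dust extractor has a new filter in and its hatch needs closing: swing the suction arm out past the left side of the box until the hood hangs wholly clear of it, turn the wing fastener on the hatch until it lines up with the two pips beside it (its cross-bar then fits the slot underneath), and press the hatch fully home against its frame. Do not lock the fastener: finish while still holding the hatch pressed fully home, so that I can check the seal all round. Leave the try square, the round tin, the old filter and the eraser where they lie.

Things in the scene. Friction and masses are not known exactly. Their poses are not given: they have to be found in the camera images.
- extractor: The dust extractor: a fixed grey sheet-steel box 240 x 240 mm, 120 mm high, on the bench. Origin: centre of its underside; x points to its back (away from the robot at zero yaw), y to its left side, z up. The deck (top) is at z 120 mm, the left side face at y +120 mm. The hatch covers the middle of the deck.
- suction_arm (a joint): Angle of the suction arm about its upright swivel post, rad: 0 = hood straight above the wing fastener (starts within 0.4 of that); grows as the hood swings towards the robot and on round to the left of the box (clockwise from above); range -0.6 to 2.3. Stays where it is left; takes about 2 N at the grip. From about 0.95 on, the hood is wholly past the left side.
- swivel (a point): Centre of the arm's swivel post (31 mm thick), on the deck at the back left corner (box frame x +90, y +98, z 120 mm). The post and tube reach 129 mm above the deck.
- peg_grip (a point): A point on the axis of the arm's upright grip, a round black peg 17 mm thick on top of the hood's elbow, 183 mm from the post's axis; the peg rises 18 mm above this point and can be gripped 18 mm below it. It is 150 mm above the deck.
- hood_mouth (a point): Centre of the hood's open lower rim (75 mm across), straight below the grip, 64 mm above the deck.
- hatch (a joint): Opening angle of the filter hatch, rad: 0 = fully home on its frame; about 0.07 resting on its springy rubber seal, as at the start (10 mm up at the fastener). Pressing it home takes about 10 N beside the fastener, more nearer the hinge; let go, it springs up again. While the fastener is not lined up, its cross-bar strikes the slot plate and stops the hatch at about 0.06.
- hatch_front (a point): Middle of the hatch's front edge, on its top face. The hatch is an aluminium panel 180 (x) x 170 (y) x 4 mm, square to the box, hinged along its back edge (axis at box frame x +80, z 116 mm); the front edge is at x -105 mm. Home, its top face is 128 mm above the box's origin.
- wing (a joint): Angle of the wing fastener in the hatch, rad, counterclockwise from above: 0 or 3.14 (either way round) = lined up with the two pips and the slot; enters the slot within about 0.2 of that. The cross-bar below the hatch is parallel to the wing. Turns freely either way, stays where it is left (about 0.03 N m). Starts 0.6 or more from alignment.
- wing_mid (a point): Middle of the fastener's wing (flat upright two-lobed steel, 44 mm long, 9 mm thick), on the turning axis, at box frame x -65, y 0. The wing's top is 12 mm above this point, the hatch's top face 18 mm below it. Its y axis runs along the wing; lined up, that is parallel to the box's y (along the hatch's front edge). The pips are on the hatch, 33 mm left and right of the axis.
- eraser: Eraser 18 x 42 x 11 mm lying on the deck right of the hatch; origin at its underside's centre.
- try_square: Try square 105 x 170 x 17 mm on the bench; origin at its underside's centre.
- old_filter: The clogged pleated filter in its card frame, 120 x 130 x 28 mm, on the bench; origin at its underside's centre.
- wax_tin: Round tin, 69 mm across, 28 mm high, on the bench; origin at its underside's centre.

How it is judged:
By the outcome, as a careful person would: the job done as asked, in the order asked, and still so for the second after the job is handed in, while the arm keeps its last pose, push and grip.
It also fails if it takes over 54 s, if anything falls off the work surface, if the arm or the gripper's body presses on something with over 40 N, if the wrist force passes 120 N, or if a joint passes its speed limit or range.

## Working session

There is one attempt and no reset: what is moved stays moved. The work goes in short steps, Python scripts to look and compute and a tool call to move; the robot and the scene stay as the last step left them, time stands still between calls to the robot, and variables do not carry over. Pictures are saved under pics/ and viewed, at most 10 in all, crops included, and the job is handed in when it is done.

Besides the shell and the picture viewer there is one more tool, called after ">>>" as name([rows], argument=value, ...), one row to a line, values as JSON. move_arm: Moves the arm, as the interface text tells. Its arguments: {"type":"object","properties":{"increments":{"type":"array","items":{"type":"array","items":{"type":"number"}}},"force":{"type":"number"}},"required":["increments"]}

```bash
mkdir -p pics; ls; python3 - <<'E'
from station import ctrl
import cv2,numpy as np
o=ctrl.get_obs();print(o['time_s'],o['ee_pos'],o['eef_rot'],o['grip_width'])
ims=[]
for n in ['scene','top']:
    p=ctrl.camera(n);ims.append(p);cv2.imwrite(f'pics/{n}0.png',p['color'])
    print(n,p['K'].tolist(),np.round(p['pose'],4).tolist())
    for k in ['extractor','peg_grip','hatch','wing','hood_mouth','eraser']:
        try:
            for d in ctrl.cut_out(k,p)[:2]: print(k,round(d['conf'],2),d['centre'],d['mask'].sum())
        except Exception as e: print(k,e)
E
```

```text
pics
0.0 [ 0.19665417 -0.5133514   0.20489469] [-3.14044281e+00 -8.17844418e-05  3.65789769e-01] 0.09405481570277564
scene [[389.06557189724475, 0.0, 314.6271696107263], [0.0, 389.06557189724475, 201.58344460088418], [0.0, 0.0, 1.0]] [[-0.9949, 0.0611, -0.0805, 0.6353], [0.1004, 0.508, -0.8555, 1.1255], [-0.0114, -0.8592, -0.5115, 0.8186], [0.0, 0.0, 0.0, 1.0]]
extractor 0.81 [183.6, 305.1] 3921
peg_grip 0.59 [153.9, 303.0] 717
peg_grip 0.36 [323.4, 372.9] 573
hatch 0.78 [172.9, 309.4] 835
wing 0.57 [162.4, 321.3] 66
hood_mouth 0.74 [157.1, 297.0] 674
top [[473.15830328005126, 0.0, 327.4949641392786], [0.0, 473.15830328005126, 196.23146318597455], [0.0, 0.0, 1.0]] [[-0.0088, -0.9864, 0.1644, 0.293], [-1.0, 0.0083, -0.0036, 0.0471], [0.0022, -0.1644, -0.9864, 1.5835], [0.0, 0.0, 0.0, 1.0]]
extractor 0.77 [199.4, 423.5] 6236
peg_grip 0.98 [191.5, 428.2] 1122
hatch 0.66 [199.4, 425.1] 2258
wing 0.53 [223.6, 258.4] 673
wing 0.41 [212.5, 433.3] 46
hood_mouth 0.81 [190.7, 430.2] 1079
```

```bash
python3 - <<'E'
import cv2,numpy as np
a=cv2.imread('pics/top0.png')[110:270,340:520];b=cv2.imread('pics/scene0.png')[90:260,220:400]
a=cv2.resize(a,(400,356),interpolation=2)
cv2.imwrite('pics/c0.png',np.hstack([cv2.resize(a,(400,356)),cv2.resize(b,(400,356),interpolation=2)]))
t=cv2.imread('pics/top0.png');cv2.imwrite('pics/c1.png',t)
E
```

```text
(no output)
```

View pics/c0.png

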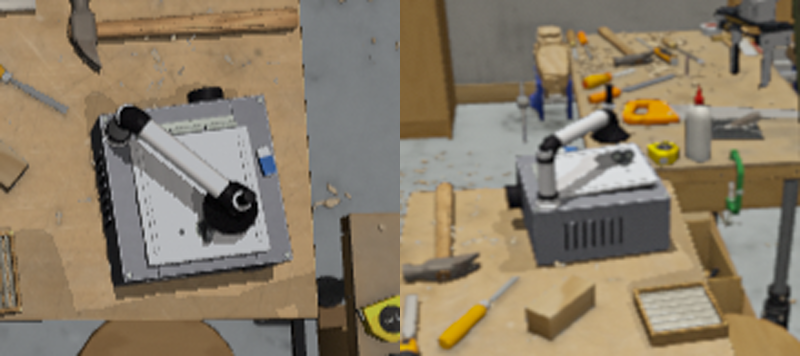

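View pics/top0.png

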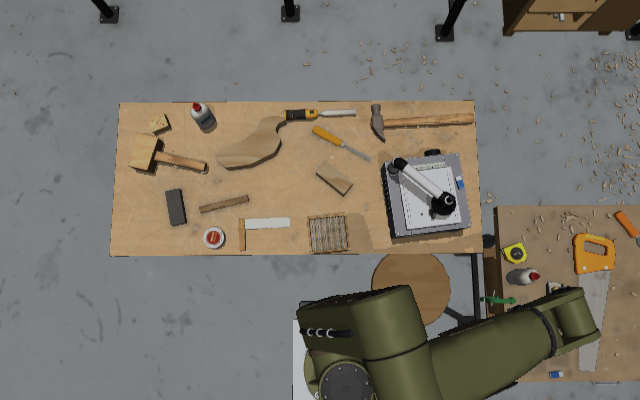

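```bash
cat > h.py <<'E'
import cv2,numpy as np
from scipy.optimize import minimize
def proj(p,P):
    T=np.linalg.inv(p['pose']);c=np.atleast_2d(P)@T[:3,:3].T+T[:3,3];u=c@p['K'].T;return u[:,:2]/u[:,2:]
def box(v,P):
    c,s=np.cos(v[2]),np.sin(v[2]);return np.atleast_2d(P)@np.array([[c,-s,0],[s,c,0],[0,0,1]]).T+[v[0],v[1],0]
def ray(p,rc):
    d=p['pose'][:3,:3]@np.linalg.inv(p['K'])@[rc[1],rc[0],1];return p['pose'][:3,3],d
B=.12*np.array([[x,y,z] for x in(-1,1) for y in(-1,1) for z in(0,1)])
DECK=np.array([[.12,.12,.12],[.12,-.12,.12],[-.12,-.12,.12],[-.12,.12,.12]])
HATCH=np.array([[.075,.085,.128],[.075,-.085,.128],[-.105,-.085,.138],[-.105,.085,.138]])
E
python3 - <<'E'
from h import *
from station import ctrl
ps={n:ctrl.camera(n) for n in('top','scene')}
ms={}
for n,p in ps.items():
    d=ctrl.cut_out('extractor',p)[0];m=d['mask'].astype(np.uint8)
    m=cv2.morphologyEx(m,cv2.MORPH_OPEN,np.ones((3,3)))
    h=cv2.convexHull(np.argwhere(m)[:,::-1].astype(np.int32));ms[n]=(m,h)
    w=max((ctrl.cut_out('peg_grip',p)),key=lambda d:d['conf']); print(n,w['centre'])
def poly(p,v):
    z=np.zeros((1600,2560),np.uint8);h=cv2.convexHull((proj(p,box(v,B))*4+1.5).astype(np.int32));cv2.fillConvexPoly(z,h,1);return z
tgt={n:cv2.resize(ms[n][0],None,fx=4,fy=4,interpolation=0) for n in ms}
for n in tgt:
    z=tgt[n]; tgt[n]=cv2.morphologyEx(z,cv2.MORPH_CLOSE,np.ones((81,81)))
def cost(v,ns=('top','scene')):
    return sum(1-(poly(ps[n],v)&tgt[n]).sum()/(poly(ps[n],v)|tgt[n]).sum() for n in ns)
for ns in (('top',),('top','scene')):
    r=minimize(cost,[.53,-.17,.13],args=(ns,),method='Nelder-Mead',options=dict(initial_simplex=[[.53,-.17,.13],[.56,-.17,.13],[.53,-.14,.13],[.53,-.17,.2]]))
    print(r.x,r.fun)
v=r.x
out=[]
for n,(x0,y0) in dict(top=(375,140),scene=(255,130)).items():
    a=cv2.resize(ps[n]['color'][y0:y0+110,x0:x0+110],(400,400),interpolation=cv2.INTER_CUBIC) 
    for Q,c in((DECK,(0,0,255)),(HATCH,(0,255,0))):
        q=(proj(ps[n],box(v,Q))-[x0,y0]+.5)*400/110
        cv2.polylines(a,[q.astype(int).reshape(-1,1,2)],1,c,1)
    q=(proj(ps[n],box(v,[[.09,.098,.249],[-.065,0,.148]]))-[x0,y0]+.5)*400/110
    for k in q: cv2.circle(a,tuple(k.astype(int)),3,(255,0,255),1)
    out.append(a)
cv2.imwrite('pics/o1.png',np.hstack(out))
E
```

```text
top [194.5, 427.7]
scene [154.6, 301.9]
[ 0.54374757 -0.27140839  0.11785055] 0.03928438457646377
[ 0.54345943 -0.27224397  0.12435312] 0.22458792217032475
```

View pics/o1.png

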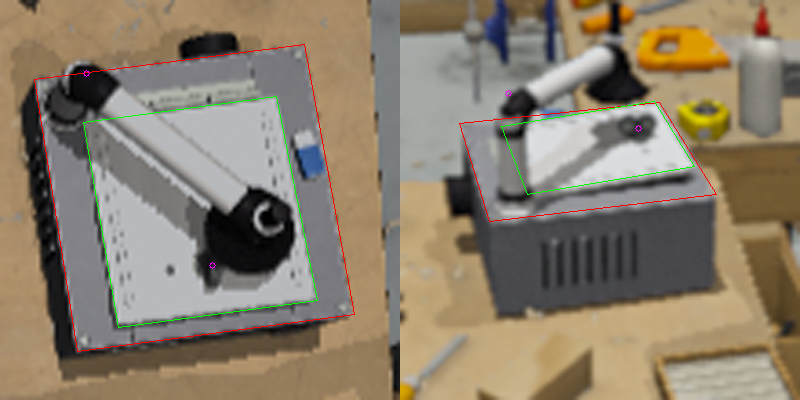

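>>> move_arm([
  [1,0,0,-0.6,0,0,0],
  [1,0,0,-0.6,0,0,0],
  [1,0,0,-0.6,0,0,0],
  [1,0.3,-0.1,-0.6,0,0,0],
  [1,0.4,-0.15,-0.6,0,0,0],
  [1,0.4,-0.15,-0.5,0,0,0],
  [1,0.4,-0.15,-0.5,0,0,0],
  [1,0.4,-0.15,-0.5,0,0,0],
  [1,0.4,-0.15,0,0,0,0],
  [1,0.4,-0.15,0,0,0,0],
  [1,0.4,-0.15,0,0,0,0],
  [1,0.4,-0.15,0,0,0,0],
  [1,0.4,-0.15,0,0,0,0],
  [1,0.4,-0.15,0,0,0,0],
  [1,0.4,-0.15,0,0,0,0],
  [1,0.4,-0.15,0,0,0,0],
  [1,0.4,-0.1,0,0,0,0],
  [1,0.4,-0.1,0,0,0,0],
  [1,0.2,0,0,0,0,0],
  [1,0,0,0,0,0,0],
])

```text
time_s: 3.0
ee_pos: [0.4446, -0.3062, 0.4301]
eef_rot: [-3.141, 0.0, 0.367]
force: [0.1, -0.5, 0.3]
grip_width: 0.0938
grip_force: 0.0
```

```bash
python3 - <<'E'
from station import ctrl
import cv2,numpy as np
o=ctrl.get_obs();print(o['time_s'],o['ee_pos'],o['eef_rot'],o['qpos'])
p=ctrl.camera('wrist');cv2.imwrite('pics/w0.png',p['color'])
print({k:np.round(v,4).tolist() for k,v in p.items() if k not in('color',)})
for k in ['peg_grip','hatch','wing','hood_mouth','extractor','eraser']:
    for d in ctrl.cut_out(k,p)[:2]: print(k,round(d['conf'],2),d['centre'],d['mask'].sum())
E
```

```text
3.0 [ 0.44463451 -0.3061967   0.43009515] [-3.14110371e+00  2.77903096e-04  3.67076528e-01] [-6.70917564e-01  2.24115339e-01  1.10826794e+00  9.23822951e-06
  1.80977170e+00  5.32804487e-01]
{'K': [[309.7069, 0.0, 317.4468], [0.0, 309.7069, 198.111], [0.0, 0.0, 1.0]], 'tool_from_camera': [[-0.0002, -0.9585, -0.285, 0.0831], [1.0, -0.0002, -0.0, 0.0006], [-0.0, -0.285, 0.9585, -0.1797], [0.0, 0.0, 0.0, 1.0]], 'shot': 5}
peg_grip 0.8 [97.3, 309.4] 5284
hatch 0.61 [105.4, 157.5] 3288
hatch 0.6 [95.8, 306.2] 5128
hood_mouth 0.69 [93.3, 305.7] 5124
extractor 0.64 [91.8, 318.3] 22707
eraser 0.56 [100.0, 384.3] 348
```

View pics/w0.png

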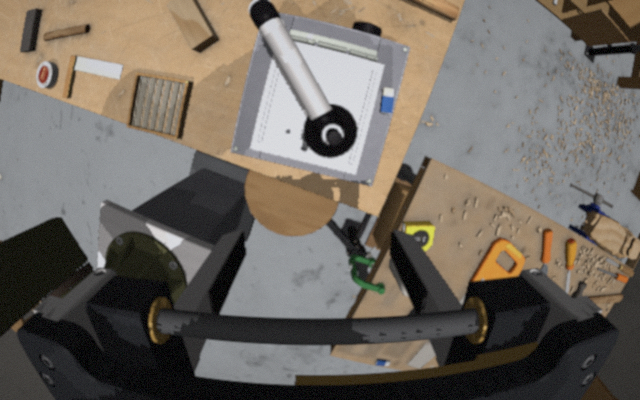

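```bash
cat >> h.py <<'E'
from scipy.spatial.transform import Rotation as Ro
def wpose(o,p):
    T=np.eye(4);T[:3,:3]=Ro.from_euler('xyz',o['eef_rot']).as_matrix();T[:3,3]=o['ee_pos'];return T@p['tool_from_camera']
def wproj(W,K,P):
    T=np.linalg.inv(W);c=np.atleast_2d(P)@T[:3,:3].T+T[:3,3]
    rho=np.hypot(c[:,0],c[:,1]);th=np.arctan2(rho,c[:,2]);return c[:,:2]/rho[:,None]*th[:,None]*K[0,0]+K[:2,2]
def wray(W,K,uv):
    d=(np.array(uv,float)-K[:2,2])/K[0,0];t=np.hypot(*d);return W[:3,3],W[:3,:3]@np.r_[d/t*np.sin(t),np.cos(t)]
def atz(od,z):
    o,d=od;return o+d*(z-o[2])/d[2]
E
python3 - <<'E'
from h import *
from station import ctrl
from scipy.optimize import least_squares
o=ctrl.get_obs();p=ctrl.camera('wrist');W=wpose(o,p);K=p['K']
pts=np.array([[280,15],[406,45],[371,184],[233,152]])
r=least_squares(lambda v:(wproj(W,K,box(v,DECK))-pts).ravel(),[.543,-.272,.12]);v=r.x
print(v,r.fun.round(1))
pk=atz(wray(W,K,[335,134]),.288);print('peg',pk)
c,s=np.cos(v[2]),np.sin(v[2]);R=np.array([[c,-s],[s,c]]);b=R.T@(pk[:2]-v[:2]);d=b-[.09,.098];print(b,np.hypot(*d),'theta',np.arctan2(-.098,-.155)-np.arctan2(d[1],d[0]))
x0,y0,S=220,0,3
a=cv2.resize(p['color'][y0:y0+200,x0:x0+200],None,fx=S,fy=S,interpolation=cv2.INTER_CUBIC)
for Q,cl in((DECK,(0,0,255)),(HATCH,(0,200,0))):
    cv2.polylines(a,[((wproj(W,K,box(v,Q))-[x0,y0]+.5)*S).astype(int).reshape(-1,1,2)],1,cl,1)
for k in wproj(W,K,box(v,[[.09,.098,.249],[-.065,0,.158],[-.065,.033,.138],[-.065,-.033,.138]])): cv2.circle(a,tuple(((k-[x0,y0]+.5)*S).astype(int)),4,(255,0,255),1)
cv2.imwrite('pics/o2.png',a)
E
```

```text
[ 0.5426106  -0.27877943  0.10581829] [-11.2  -6.2   8.3   3.3   3.1   3.4  -0.3  -0.9]
peg [ 0.50323641 -0.30422329  0.288     ]
[-0.04184135 -0.0211428 ] 0.17769960109427047 theta -0.17104469643973008
```

View pics/o2.png

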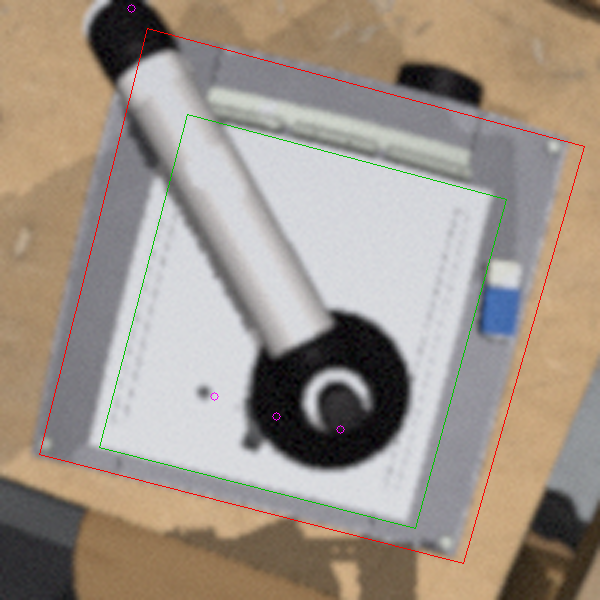

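```bash
python3 - <<'E'
from h import *
from station import ctrl
from scipy.optimize import least_squares
o=ctrl.get_obs();p=ctrl.camera('wrist');W=wpose(o,p);K=p['K']
S=3;x0=220
f=lambda u,w:[u/S+x0-.5,w/S-.5]
pts=np.array([f(568,140),f(457,557),f(35,448),f(92,442),f(412,520),f(490,192),f(204,392)])
P=np.vstack([DECK[[1,2,3]],HATCH[[3,2,1]],[[-.065,.033,.138]]])
r=least_squares(lambda v:(wproj(W,K,box(v,P))-pts).ravel(),[.543,-.272,.12]);v=r.x
print(v,r.fun.round(1))
# with height/scale free check
print(least_squares(lambda v:(wproj(W,K,box(v,P+[0,0,v[3]]))-pts).ravel(),[.543,-.272,.12,0]).x)
c,s=np.cos(v[2]),np.sin(v[2]);R=np.array([[c,-s],[s,c]])
for uv in ([340,404],[334,400]):
    pk=atz(wray(W,K,f(*uv)),.288);b=R.T@(pk[:2]-v[:2]);d=b-[.09,.098];print('peg',pk,b,np.hypot(*d),'theta',np.arctan2(-.098,-.155)-np.arctan2(d[1],d[0]))
for th in(-.2,-.1,1.1,1.2):
    a=np.arctan2(-.098,-.155)-th
    q=box(v,[.09+.183*np.cos(a),.098+.183*np.sin(a),.288])[0];print(th,q,(wproj(W,K,q)[0]-[x0,0]+.5)*S)
print('wing',box(v,[-.065,0,.16]),(wproj(W,K,box(v,[-.065,0,.16]))[0]-[x0,0]+.5)*S,'swivel',box(v,[.09,.098,.249]))
E
```

```text
[ 0.543808   -0.27210917  0.11810065] [ 1.5 -1.3  0.1 -0.4 -1.2  1.4 -0.5  0.6 -1.3  0.4  1.5 -0.5  0.3 -0.3]
[ 0.54353152 -0.27235176  0.11806914 -0.00546453]
peg [ 0.50235074 -0.30206458  0.288     ] [-0.04469801 -0.02486199] 0.18231462021197856 theta -0.17567446118010155
peg [ 0.50289866 -0.29962174  0.288     ] [-0.04386608 -0.02250073] 0.18011261016635627 theta -0.16910123631133445
-0.2 [ 0.50530395 -0.30545421  0.288     ] [352.21848166 399.66169892]
-0.1 [ 0.49178198 -0.29313483  0.288     ] [304.9397464  422.96438376]
1.1 [ 0.45439718 -0.08988528  0.288     ] [-228.20078363  344.50839127]
1.2 [ 0.46265051 -0.07356065  0.288     ] [-255.33374302  313.15083204]
wing [[ 0.47926078 -0.27976788  0.16      ]] [266.68223294 410.14648002] swivel [[ 0.6216341  -0.16418745  0.249     ]]
```

>>> move_arm([
  [1,0.4,0.12,-0.0,0,0,0],
  [1,0.4,0.12,0,0,0,0],
  [1,0.31,0.1,0.4,0,0,0],
  [1,0,0,0.6,0,0,0],
  [1,0,0,0.6,0,0,0],
  [1,0,0,0.6,0,0,0],
  [1,0,0,0.5,0,0,0],
  [1,0,0,0.4,0,0,0],
  [1,0,0,0.3,0,0,0],
  [1,0,0,0,0,0,0],
  [1,0,0,0,0,0,0],
])

```text
time_s: 4.55
ee_pos: [0.502, -0.3026, 0.2611]
eef_rot: [3.141, -0.0, 0.366]
force: [-0.0, -0.3, 1.1]
grip_width: 0.094
grip_force: 0.0
```

>>> move_arm([
  [0.5,0,0,0.08,0,0,0],
  [0,0,0,0,0,0,0],
  [0,0,0,0,0,0,0],
  [0,0,0,0,0,0,0],
  [0,0,0,0,0,0,0],
  [0,0,0,0,0,0,0],
  [0,0,0,0,0,0,0],
  [0,0,0,0,0,0,0],
], force=15)

```text
time_s: 5.35
ee_pos: [0.5019, -0.3025, 0.2565]
eef_rot: [3.142, -0.0, 0.366]
force: [-0.8, 0.4, 0.6]
grip_width: 0.0332
grip_force: 0.0
```

```bash
python3 - <<'E'
from h import *
from station import ctrl
v=[.5437,-.2721,.118];o=ctrl.get_obs();e=np.array(o['ee_pos']);psi=o['eef_rot'][2];print(e,psi,o['grip_width'])
sw=box(v,[.09,.098,0])[0][:2];d=e[:2]-sw;rr=np.hypot(*d);a=np.arctan2(d[1],d[0]);print(rr,'th',-2.578-(a-.118))
N=32;D=1.45;p=e[:2].copy()
for i in range(1,N+1):
    w=1.0/N if 1 else 0
    q=sw+.183*np.array([np.cos(a-D*i/N),np.sin(a-D*i/N)]) ;m=q-p
    c,s=np.cos(psi),np.sin(psi);print(f'[0,{(m[0]*c+m[1]*s)/.05:.2f},{(m[0]*s-m[1]*c)/.05:.2f},0,0,0,{w:.3f}]',end=',');psi-=w;p=q
E
```

```text
[ 0.50190206 -0.30248234  0.25646658] 0.3658166934915319 0.033218502948446936
0.1828615752365679 th -0.17602970458800948
[0,-0.08,-0.15,0,0,0,0.031],[0,-0.07,-0.15,0,0,0,0.031],[0,-0.07,-0.15,0,0,0,0.031],[0,-0.07,-0.15,0,0,0,0.031],[0,-0.07,-0.15,0,0,0,0.031],[0,-0.06,-0.15,0,0,0,0.031],[0,-0.06,-0.15,0,0,0,0.031],[0,-0.06,-0.15,0,0,0,0.031],[0,-0.06,-0.16,0,0,0,0.031],[0,-0.06,-0.16,0,0,0,0.031],[0,-0.05,-0.16,0,0,0,0.031],[0,-0.05,-0.16,0,0,0,0.031],[0,-0.05,-0.16,0,0,0,0.031],[0,-0.05,-0.16,0,0,0,0.031],[0,-0.04,-0.16,0,0,0,0.031],[0,-0.04,-0.16,0,0,0,0.031],[0,-0.04,-0.16,0,0,0,0.031],[0,-0.04,-0.16,0,0,0,0.031],[0,-0.04,-0.16,0,0,0,0.031],[0,-0.03,-0.16,0,0,0,0.031],[0,-0.03,-0.16,0,0,0,0.031],[0,-0.03,-0.16,0,0,0,0.031],[0,-0.03,-0.16,0,0,0,0.031],[0,-0.02,-0.16,0,0,0,0.031],[0,-0.02,-0.16,0,0,0,0.031],[0,-0.02,-0.16,0,0,0,0.031],[0,-0.02,-0.16,0,0,0,0.031],[0,-0.01,-0.17,0,0,0,0.031],[0,-0.01,-0.17,0,0,0,0.031],[0,-0.01,-0.17,0,0,0,0.031],[0,-0.01,-0.17,0,0,0,0.031],[0,-0.01,-0.17,0,0,0,0.031],
```

>>> move_arm([
  [0,0,0,0,0,0,0],
  [0,0,0,0,0,0,0],
  [0,0,0,0,0,0,0],
  [0,0,0,0,0,0,0],
  [0,-0.08,-0.15,0,0,0,0.031],
  [0,-0.07,-0.15,0,0,0,0.031],
  [0,-0.07,-0.15,0,0,0,0.031],
  [0,-0.07,-0.15,0,0,0,0.031],
  [0,-0.07,-0.15,0,0,0,0.031],
  [0,-0.06,-0.15,0,0,0,0.031],
  [0,-0.06,-0.15,0,0,0,0.031],
  [0,-0.06,-0.15,0,0,0,0.031],
  [0,-0.06,-0.16,0,0,0,0.031],
  [0,-0.06,-0.16,0,0,0,0.031],
])

```text
time_s: 6.75
ee_pos: [0.4521, -0.2369, 0.2564]
eef_rot: [3.14, 0.002, 0.053]
force: [-5.3, -6.3, 0.2]
grip_width: 0.0163
grip_force: 15.0
```

>>> move_arm([
  [0,-0.05,-0.16,0,0,0,0.031],
  [0,-0.05,-0.16,0,0,0,0.031],
  [0,-0.05,-0.16,0,0,0,0.031],
  [0,-0.05,-0.16,0,0,0,0.031],
  [0,-0.04,-0.16,0,0,0,0.031],
  [0,-0.04,-0.16,0,0,0,0.031],
  [0,-0.04,-0.16,0,0,0,0.031],
  [0,-0.04,-0.16,0,0,0,0.031],
  [0,-0.04,-0.16,0,0,0,0.031],
  [0,-0.03,-0.16,0,0,0,0.031],
  [0,-0.03,-0.16,0,0,0,0.031],
])

```text
time_s: 7.85
ee_pos: [0.4385, -0.1472, 0.2563]
eef_rot: [3.141, 0.001, -0.287]
force: [-3.0, -1.8, -1.3]
grip_width: 0.0167
grip_force: 15.0
```

>>> move_arm([
  [0,-0.03,-0.16,0,0,0,0.031],
  [0,-0.03,-0.16,0,0,0,0.031],
  [0,-0.02,-0.16,0,0,0,0.031],
  [0,-0.02,-0.16,0,0,0,0.031],
  [0,-0.02,-0.16,0,0,0,0.031],
  [0,-0.02,-0.16,0,0,0,0.031],
  [0,-0.01,-0.17,0,0,0,0.031],
  [0,-0.01,-0.17,0,0,0,0.031],
  [0,-0.01,-0.17,0,0,0,0.031],
  [0,-0.01,-0.17,0,0,0,0.031],
  [0,-0.01,-0.17,0,0,0,0.031],
  [0,0,0,0,0,0,0],
])

```text
time_s: 9.05
ee_pos: [0.4689, -0.0617, 0.2562]
eef_rot: [3.142, 0.001, -0.626]
force: [-0.1, 1.9, -1.5]
grip_width: 0.0166
grip_force: 15.0
```

>>> move_arm([
  [1,0,0,0,0,0,0],
  [1,0,0,0,0,0,0],
  [1,0,0,0,0,0,0],
  [1,0,0,-0.3,0,0,0],
  [1,0,0,-0.6,0,0,0],
  [1,0,0,-0.6,0,0,0],
  [1,0,0,-0.6,0,0,0],
  [1,0,0,-0.6,0,0,0],
  [1,0,0,-0.3,0,0,0],
  [1,0.3,0.38,0,0,0,0],
  [1,0.3,0.38,0,0,0,0],
  [1,0.3,0.38,0,0,0,0],
  [1,0.3,0.38,0,0,0,0],
  [1,0.3,0.38,0,0,0,0],
  [1,0.3,0.38,0,0,0,0],
  [1,0.3,0.38,0,0,0,0],
  [1,0.3,0.38,0,0,0,0],
  [1,0.3,0.38,0,0,0,0],
  [1,0,0,0,0,0,0],
])

```text
time_s: 10.95
ee_pos: [0.4776, -0.2821, 0.4056]
eef_rot: [3.141, 0.001, -0.628]
force: [1.1, 0.5, 0.6]
grip_width: 0.0941
grip_force: 0.0
```

>>> move_arm([
  [1,0,0,0,0,0,-0.15],
  [1,0,0,0,0,0,-0.15],
  [1,0,0,0,0,0,-0.15],
  [1,0,0,0,0,0,-0.15],
  [1,0,0,0,0,0,-0.15],
  [1,0,0,0,0,0,-0.15],
  [1,0,0,0,0,0,-0.15],
  [1,0,0,0,0,0,-0.15],
  [1,0,0,0,0,0,-0.15],
  [1,0,0,0,0,0,-0.15],
  [1,0,0,0,0,0,-0.15],
  [1,0,0,0,0,0,-0.15],
  [1,0,0,0,0,0,-0.15],
  [1,0,0,0,0,0,-0.15],
  [1,0,0,0,0,0,-0.15],
  [1,0,0,0,0,0,0],
  [1,0,0,0,0,0,0],
])

```text
time_s: 12.65
ee_pos: [0.4779, -0.2794, 0.4066]
eef_rot: [3.141, 0.0, 1.62]
force: [-1.4, -0.4, -0.4]
grip_width: 0.0943
grip_force: 0.0
```

```bash
python3 - <<'E'
from h import *
from station import ctrl
v=[.5437,-.2721,.118]
o=ctrl.get_obs();p=ctrl.camera('wrist');W=wpose(o,p);K=p['K'];print(o['time_s'],o['ee_pos'],o['eef_rot'])
k=wproj(W,K,box(v,[[-.065,0,.160],[-.065,.033,.138],[-.065,-.033,.138]]));print(k)
for d in ctrl.cut_out('wing',p): print(d['conf'],d['centre'],d['mask'].sum())
x0,y0=int(k[0,0])-60,int(k[0,1])-50
a=cv2.resize(p['color'][y0:y0+100,x0:x0+120],None,fx=5,fy=5,interpolation=cv2.INTER_CUBIC);print(x0,y0)
for q in k: cv2.circle(a,tuple(((q-[x0,y0]+.5)*5).astype(int)),4,(255,0,255),1)
cv2.imwrite('pics/w2.png',a)
cv2.imwrite('pics/w2f.png',p['color'])
E
```

```text
12.65 [ 0.47794944 -0.27943249  0.40664818] [3.14128947e+00 9.97381160e-05 1.61955190e+00]
[[318.17111381 168.09194823]
 [316.53797574 142.98381502]
 [319.62900121 186.8793124 ]]
0.85 [167.5, 313.8] 353
0.49 [223.9, 371.9] 296
258 118
```

View pics/w2.png

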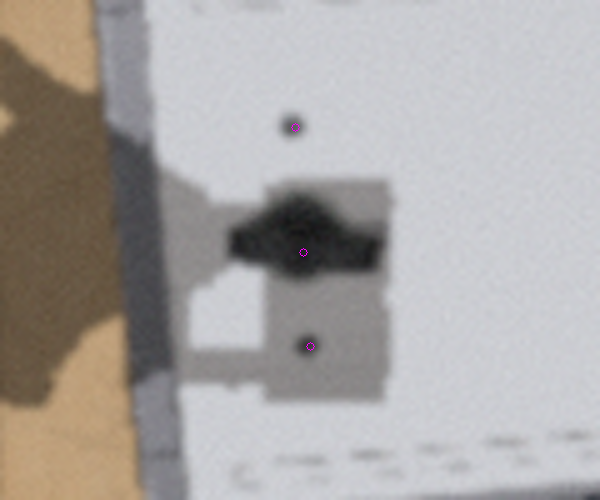

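View pics/w2f.png

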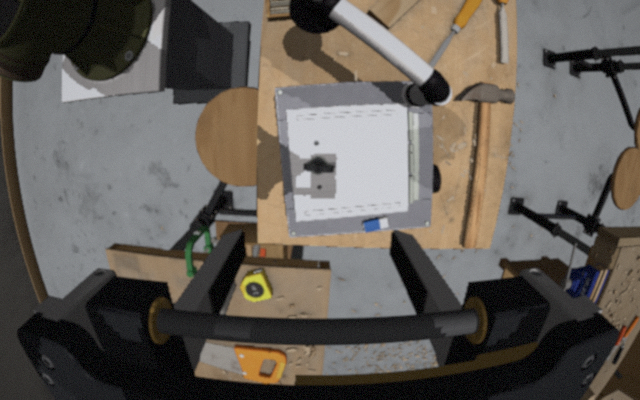

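>>> move_arm([
  [0.5,0,0,0.3,0,0,0.15],
  [0.5,0,0,0.3,0,0,0.15],
  [0.5,0,0,0.3,0,0,0.15],
  [0.5,0,0,0.4,0,0,0.15],
  [0.5,0,0,0.4,0,0,0.15],
  [0.5,0,0,0.4,0,0,0.15],
  [0.5,0,0,0.4,0,0,0.15],
  [0.5,0,0,0.4,0,0,0.15],
  [0.5,0,0,0.4,0,0,0.15],
  [0.5,0,0,0.4,0,0,0.15],
  [0.5,0,0,0.3,0,0,0.13],
  [0.5,0,0,0.2,0,0,0],
  [0.5,0,0,0,0,0,0],
  [0.5,0,0,0,0,0,0],
])

```text
time_s: 14.15
ee_pos: [0.4782, -0.28, 0.1971]
eef_rot: [3.141, -0.001, -0.004]
force: [0.9, -0.2, 0.6]
grip_width: 0.0473
grip_force: 0.0
```

```bash
python3 - <<'E'
from h import *
from station import ctrl
v=[.5437,-.2721,.118]
o=ctrl.get_obs();p=ctrl.camera('wrist');W=wpose(o,p);K=p['K'];print(o['time_s'],o['ee_pos'],o['eef_rot'])
k=wproj(W,K,box(v,[[-.065,0,.160],[-.065,.033,.138],[-.065,-.033,.138]]));print(k)
x0,y0=int(k[0,0])-100,int(k[0,1])-80
a=cv2.resize(p['color'][y0:y0+160,x0:x0+200],None,fx=3,fy=3,interpolation=cv2.INTER_CUBIC);print(x0,y0)
for q in k: cv2.circle(a,tuple(((q-[x0,y0]+.5)*3).astype(int)),4,(255,0,255),1)
cv2.imwrite('pics/w3.png',a)
E
```

```text
14.15 [ 0.47817192 -0.2799581   0.1970743 ] [ 3.14123371e+00 -5.56306919e-04 -3.89225618e-03]
[[316.20435046 221.11386677]
 [276.58161483 216.06375794]
 [356.47652027 206.80982936]]
216 141
```

View pics/w3.png

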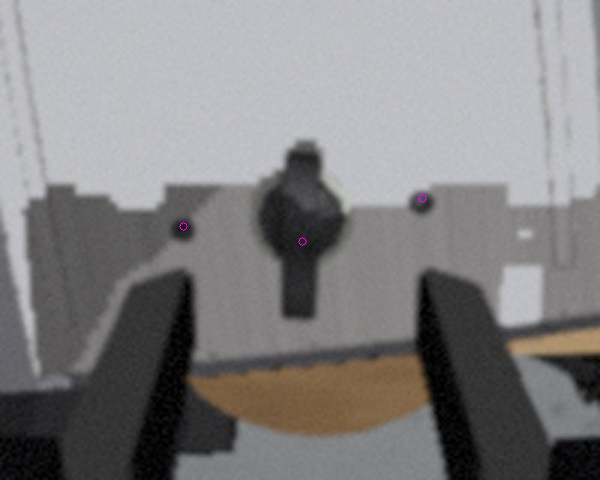

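>>> move_arm([
  [0.5,0,0,0.3,0,0,0],
  [0.5,0,0,0.3,0,0,0],
  [0.5,0,0,0.3,0,0,0],
  [0.5,0,0,0.15,0,0,0],
  [0.5,0,0,0,0,0,0],
  [0,0,0,0,0,0,0],
  [0,0,0,0,0,0,0],
  [0,0,0,0,0,0,0],
  [0,0,0,0,0,0,0],
  [0,0,0,0,0,0,0],
  [0,0,0,0,0,0,0],
  [0,0,0,0,0,0,0],
], force=12)

```text
time_s: 15.4
ee_pos: [0.4779, -0.2789, 0.1441]
eef_rot: [-3.14, 0.0, -0.006]
force: [-1.2, 8.2, 4.6]
grip_width: 0.009
grip_force: 16.8
```

>>> move_arm([
  [0,0,-0.03,-0.02,0,0,0],
  [0,0,0,0,0,0,-0.05],
  [0,0,0,0,0,0,-0.1],
  [0,0,0,0,0,0,-0.1],
  [0,0,0,0,0,0,-0.1],
])

```text
time_s: 15.9
ee_pos: [0.4781, -0.2789, 0.145]
eef_rot: [3.14, -0.0, 0.348]
force: [2.3, -5.5, -2.0]
grip_width: 0.0088
grip_force: 15.0
```

>>> move_arm([
  [0,0,0.015,0,0,0,-0.1],
  [0,0,0,0,0,0,-0.12],
  [0,0,0,0,0,0,-0.12],
  [0,0,0,0,0,0,-0.12],
  [0,0,0,0,0,0,-0.12],
  [0,0,0,0,0,0,-0.12],
  [0,0,0,0,0,0,-0.12],
  [0,0,0,0,0,0,-0.12],
  [0,0,0,0,0,0,-0.12],
  [0,0,0,0,0,0,-0.12],
  [0,0,0,0,0,0,-0.12],
  [0,0,0,0,0,0,-0.04],
  [0,0,0,0,0,0,0],
])

```text
time_s: 17.2
ee_pos: [0.4792, -0.2795, 0.145]
eef_rot: [3.139, 0.002, 1.685]
force: [9.6, -3.2, -5.0]
grip_width: 0.01
grip_force: 12.5
```

```bash
python3 - <<'E'
from h import *
from station import ctrl
v=[.5437,-.2721,.118]
o=ctrl.get_obs();p=ctrl.camera('wrist');W=wpose(o,p);K=p['K'];print(o['time_s'],o['ee_pos'],o['eef_rot'],o['force'],o['moment'],o['qpos'])
k=wproj(W,K,box(v,[[-.065,0,.160],[-.065,.033,.138],[-.065,-.033,.138]]));print(k)
x0,y0=int(k[0,0])-100,int(k[0,1])-100
a=cv2.resize(p['color'][y0:y0+160,x0:x0+200],None,fx=3,fy=3,interpolation=cv2.INTER_CUBIC)
cv2.imwrite('pics/w4.png',a)
E
```

```text
17.2 [ 0.47916974 -0.27950254  0.14504496] [3.13937248e+00 1.51341343e-03 1.68537132e+00] [ 9.55470672 -3.20696937 -4.96893519] [-5.77861975e-01 -1.41808717e+00  1.33301927e-03] [-5.94224850e-01  3.64701366e-01  1.58073825e+00  3.18683394e-04
  1.19348251e+00 -7.08918537e-01]
[[318.03779786 253.34958495]
 [317.68182849 189.8070918 ]
 [317.99627615 280.76628154]]
```

View pics/w4.png

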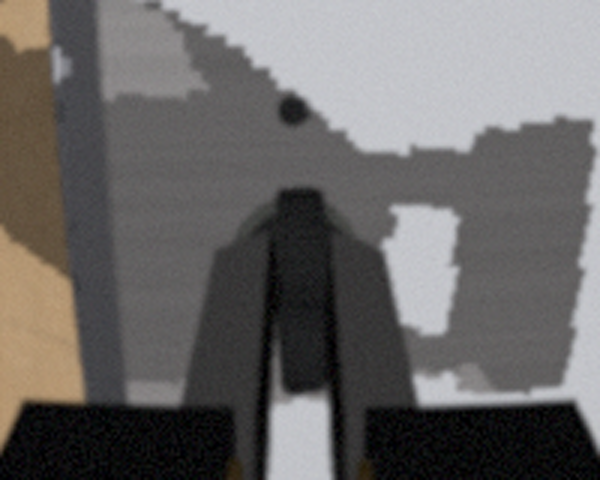

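>>> move_arm([
  [0,0,-0.025,0,0,0,-0.004],
  [0,0,0,0.03,0,0,0],
  [0,0,0,0.03,0,0,0],
  [0,0,0,0.03,0,0,0],
  [0,0,0,0.03,0,0,0],
  [0,0,0,0,0,0,0],
])

```text
time_s: 17.85
ee_pos: [0.4779, -0.2796, 0.1395]
eef_rot: [3.139, 0.002, 1.688]
force: [6.3, -1.8, 2.0]
grip_width: 0.0095
grip_force: 12.3
```

>>> move_arm([
  [0,0,-0.01,0.03,0,0,0],
  [0,0,-0.01,0.03,0,0,0],
  [0,0,-0.01,0.03,0,0,0],
  [0,0,0,0.03,0,0,0],
  [0,0,0,0,0,0,0],
])

```text
time_s: 18.35
ee_pos: [0.477, -0.2798, 0.1349]
eef_rot: [3.137, 0.002, 1.688]
force: [4.5, 1.6, 12.2]
grip_width: 0.0088
grip_force: 13.4
```

>>> move_arm([
  [0,0,0,0.03,0,0,0],
  [0,0,0,0.03,0,0,0],
  [0,0,0,0.03,0,0,0],
  [0,0,0,0.03,0,0,0],
  [0,0,0,0,0,0,0],
])

```text
time_s: 18.85
ee_pos: [0.4773, -0.2802, 0.1336]
eef_rot: [3.135, 0.005, 1.688]
force: [-14.4, 12.3, 59.0]
grip_width: 0.0088
grip_force: 34.3
```

>>> move_arm([
  [0,0,0,-0.04,0,0,0],
  [0,0,0,0,0,0,0],
])

```text
time_s: 19.05
ee_pos: [0.4772, -0.2801, 0.1338]
eef_rot: [3.136, 0.004, 1.688]
force: [-7.0, 7.4, 40.0]
grip_width: 0.0091
grip_force: 32.8
```

```bash
python3 - <<'E'
from h import *
from station import ctrl
v=[.5437,-.2721,.118]
o=ctrl.get_obs();p=ctrl.camera('wrist');W=wpose(o,p);K=p['K'];print(o['time_s'],o['ee_pos'],o['eef_rot'],o['force'],o['grip_force'])
for z in(.128,.136,.138): print(z,wproj(W,K,box(v,[[-.065,.033,z],[-.105,.085,z+(z-.128)*.28],[-.12,.12,.12]])).round(1).tolist())
k=wproj(W,K,box(v,[-.065,.033,.128]))[0];x0,y0=int(k[0])-110,int(k[1])-100
a=cv2.resize(p['color'][y0:y0+160,x0:x0+200],None,fx=4,fy=3.75,interpolation=cv2.INTER_CUBIC)
a=cv2.resize(p['color'][y0:y0+150,x0:x0+200],None,fx=4,fy=4,interpolation=cv2.INTER_CUBIC)
print(x0,y0);cv2.imwrite('pics/w5.png',a)
E
```

```text
19.05 [ 0.47715935 -0.2800978   0.13378374] [3.13601318 0.0042514  1.68791291] [-6.95833245  7.38740186 40.0053297 ] 32.80866231474647
0.128 [[321.1, 189.8], [254.1, 106.2], [232.7, 53.0]]
0.136 [[321.4, 193.3], [250.6, 106.2], [232.7, 53.0]]
0.138 [[321.4, 194.3], [249.7, 106.2], [232.7, 53.0]]
211 89
```

View pics/w5.png

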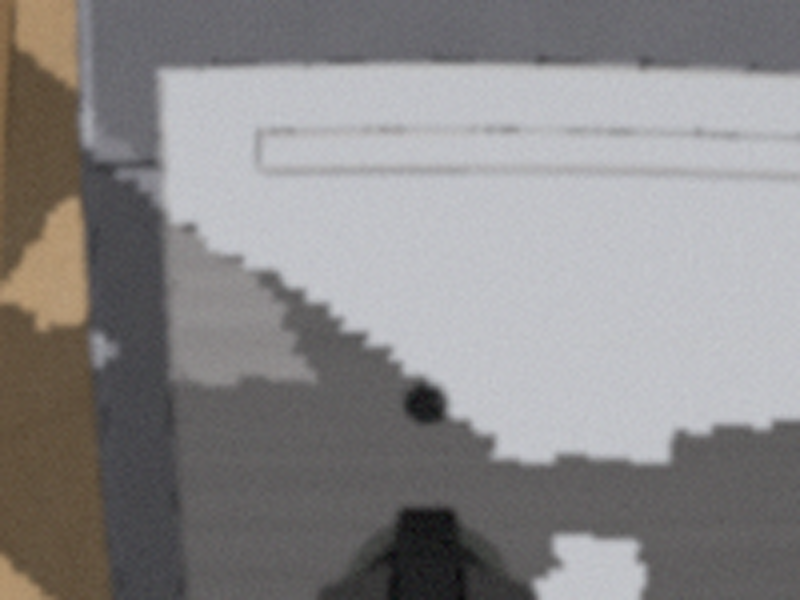

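>>> move_arm([
  [0,0,0,-0.02,0,0,0],
  [0,0,0,0,0,0,0],
  [0,0,0,0,0,0,0],
  [0,0,0,0,0,0,0],
])

```text
time_s: 19.5
ee_pos: [0.4771, -0.2801, 0.1339]
eef_rot: [3.136, 0.004, 1.688]
force: [-3.3, 4.6, 30.9]
grip_width: 0.0092
grip_force: 31.8
```

```bash
python3 -c "
from station import ctrl
print(ctrl.hand_in())"
```

```text
the job is handed in; nothing more can be done
None
```

I handed the job in at 19.5 s. The hood is swung clear past the left side (about 1.27 rad), the wing fastener is lined up with the pips and not locked, and the gripper is holding the hatch fully home at about 31 N. I never touched the try square, tin, old filter or eraser.

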